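# Make up the tower kit and the house kit

### The job

Make up two model-making kits from the plywood stock. The tower kit goes in the long tray: the round drum, key up, in one compartment, with the round cap stacked squarely on it, its notch over the drum's key so that the cap lies flush, and the two-step stair in the other compartment; the house kit goes in the square tray: the gable roof and the three-step stair, one to each compartment. Every piece must end standing upright, flat on its tray's floor (the cap on the drum), and the spare bridge block stays where it is.

Things in the scene. Friction and masses are not known exactly. Their poses are not given: they have to be found in the camera images.
- long_tray: Long kit tray, white painted, fixed to the table: 204 mm along its x, 102 mm along its y, 14 mm high, walls and floor 5 mm thick. A divider of the same height and thickness along y at x = 0, makes two open compartments of 94.5 mm (x) by 92 mm (y), centred at x = +/-49.75 mm, y = 0. Origin: centre of the underside; inner floor 5 mm above it.
- square_tray: Square kit tray, white painted, fixed to the table: 176 mm by 176 mm, 14 mm high, walls and floor 5 mm thick. A divider of the same height and thickness along x at y = 0, makes two open compartments of 166 mm (x) by 80.5 mm (y), centred at x = 0, y = +/-42.75 mm. Origin: centre of the underside; inner floor 5 mm above it.
- drum: Loose round drum, bare light plywood with a darker layer, 64 mm across, 34 mm high, about 75 g, standing with its key up. The key is a small darker block on the flat top at the rim towards +x: 10 mm wide (y), 10 mm high, from 19 to 31 mm out from the axis. Origin: centre of the underside, z up. Grip across y.
- cap: Loose round cap, bare light plywood with a darker layer, 64 mm across, 24 mm high, about 50 g. A notch at the rim towards +x goes through its whole height: 15 mm wide (y), from 16 mm out from the axis to the rim. It sits flush on the drum only with the key inside the notch (both x axes pointing the same way). Origin: centre of the underside, z up. Grip across y.
- roof: Loose solid gable roof (triangular block), bare light plywood, about 50 g: base 72 mm along x, 44 mm along y, ridge along y at 44 mm height above the middle; the two upright gable ends face +/-y, 44 mm apart, and the slopes face +/-x. Origin: centre of the underside, z up.
- stair2: Loose stair block with two steps, bare light plywood, about 45 g: 48 mm along x, 40 mm along y (upright flat sides). It is 22 mm high for x below 0 and 44 mm high for x above 0. Origin: centre of the underside, z up.
- stair3: Loose stair block with three steps, bare light plywood, about 60 g: 66 mm along x, 40 mm along y (upright flat sides). Steps 22 mm deep rise towards +x to 16, 32 and 48 mm high. Origin: centre of the underside, z up.
- bridge: Spare bridge block, loose, bare light plywood, about 45 g: a flat-topped oblong 76 mm along x, 30 mm along y, 32 mm high, with an opening under its middle. Belongs to neither kit. Origin: centre of the underside, z up.

How it is judged:
By the outcome, as a careful person would: the job done as asked, in the order asked, and still so for the second after the job is handed in, with the robot touching nothing.
It also fails if it takes over 138 s, if anything falls off the work surface, if the arm or the gripper's body presses on something with over 40 N, if the wrist force passes 120 N, or if a joint passes its speed limit or range.

### The arm

A 7-joint arm with a two-finger parallel gripper is mounted at the origin on the work surface. World frame = base frame: x ahead of the robot, y to its left, z up, the work surface at z = 0. Lengths are in mm, angles in rad, forces in N, time in s.
With the tool pointing down it reaches from about 350 to 900 mm from the base axis. Payload 7.2 kg.
Tool frame: the origin (TCP) lies between the finger pads; the fingertips stand 17 mm ahead of it and the grasp point (between the pads) lies 2 mm behind it; z points along the fingers, y is the line along which they close (so a half turn about z gives the same grasp; the last joint's range is limited). The gripper opens to 88 mm and grips with 3 to 60 N. Pads are 20 mm wide; open, the fingers measure 115 mm over their backs; the gripper's body (75 mm by 178 mm) begins 61 mm behind the grasp point.
Start: joints at [1.176, 0.411, -0.013, 1.596, 0.006, 1.134, -0.082], TCP at [200.622, -591.928, 239.653] pointing down, gripper open.
Joint ranges: [-2.95, 2.95], [-0.29, 1.99], [-1.47, 1.44], [0.14, 2.54], [-1.03, 4.17], [0.13, 1.85], [-2.86, 2.86]. Speed limits (rad/s): [2.39, 2.39, 3.01, 3.01, 3.14, 3.14, 3.14].

### API

Orientations are given as a rotation vector (axis times angle).
In Python, from workcell import env, vision, ticket gives the robot as it stands.
- The arm moves only by the tool servo_tool, never from a script. Its argument "series" is a list of rows, each a list of 7 numbers: the shift along the tool's x, y, z in mm, then the turn, a rotation vector about the tool's x, y, z in degrees, then the closure, from -1 (fully open) to 1 (shut). In form: [[dx, dy, dz, ax, ay, az, claw], ...]. A call has 1 to 8 rows; each row shifts and turns the commanded pose from where the row before left it, along the tool's axes as they then stand; what a row does not reach is not made up. A row lasts 1/10 s, in which the tool goes at most 50 mm and 8.59 degrees, less where a joint would pass 70% of its speed; a pose out of reach is approached as far as the arm can. A call is refused whole if a number of a shift passes 50 or a number of a turn 8.59, either way. A call with a gripper value outside its range is refused whole. The fingers move at their own pace and stop on an object; "squeeze" is the grip in N (left out, the last holds). Time passes only in rows, so rows that do not move let the fingers close. It gives the time, the measured TCP pose, the force, the opening and the grip force at its end, in the units of the state.
- env.get_obs(): the state, without advancing time (a new reading comes with each control period).
- vision.get_image(name): name is "scene" or "top"; returns the picture (480x640x3 uint8, blue, green, red); there is no depth.
- vision.camera_info(name): a dict with "K" (3x3 intrinsics, pixels), "D" ([k1, k2, p1, p2, k3] as OpenCV has them; the pictures are not rectified), "extrinsics" (4x4, takes a point from world to camera coordinates). Camera axes: x right, y up, looking along -z (the intrinsics and any distortion apply to the point x, -y, -z); pixel columns grow to the right and rows downward; lengths in mm; the calibration is good to about 2 mm. A picture is of the moment at which its call begins. camera_info takes no time and is no camera call.
- ticket.sign_off(): hands the job in; it is judged then, once.
The state is a dict: "time_s": time; "joint_positions": joint angles; "dq": joint speeds; "effort": joint torques, N m; "eef_pos": TCP position; "tool_rot": TCP orientation; "contact_force": force on the tool from outside, world axes, zero at the start; "wrist_torque": the same for the moment, N m; "opening": opening from 0.0 (shut) to 1.0 (fully open); "gripper_force": force on a finger pad.
Only numpy, scipy, OpenCV 4.12 (cv2) and the standard library are available. Lean on these libraries where they do the work, as an engineer would, in place of code of your own. Each camera call takes 0.05 s, during which the arm holds its last target. There are 200 camera calls.

## Working session

There is one attempt and no reset: what is moved stays moved. The work goes in short steps, Python scripts to look and compute and a tool call to move; the robot and the scene stay as the last step left them, time stands still between calls to the robot, and variables do not carry over. Pictures are saved under pics/ and viewed, at most 14 in all, crops included, and the job is handed in when it is done.

Besides the shell and the picture viewer there is one more tool, called after "Call:" as name(argument=value, ...) on one line, values as JSON. servo_tool: Moves the arm, as the interface text tells. Its arguments: {"type":"object","properties":{"series":{"type":"array","items":{"type":"array","items":{"type":"number"}}},"squeeze":{"type":"number"}},"required":["series"]}

```bash
mkdir -p pics; cat > h.py <<'E'
import numpy as np, cv2
from workcell import env, vision, ticket
def cam(n):
    c=vision.camera_info(n); return np.array(c["K"],float),np.array(c["D"],float),np.array(c["extrinsics"],float)
def ray(n,u,v,z):
    K,D,E=cam(n); p=cv2.undistortPoints(np.array([[[u,v]]],float),K,D)[0,0]
    d=E[:3,:3].T@np.array([p[0],-p[1],-1]); o=-E[:3,:3].T@E[:3,3]
    return o+d*(z-o[2])/d[2]
def proj(n,P):
    K,D,E=cam(n); P=np.atleast_2d(P)@E[:3,:3].T+E[:3,3]; P=P*[1,-1,-1]
    return cv2.projectPoints(P,np.zeros(3),np.zeros(3),K,D)[0][:,0]
E
python3 - <<'E'
from h import *
for n in("scene","top"):
    cv2.imwrite(f"pics/{n}0.png",vision.get_image(n)); K,D,E=cam(n); print(n,K.tolist(),D,(-E[:3,:3].T@E[:3,3]).round())
print(env.get_obs())
E
```

```text
scene [[500.5332133058293, 0.0, 313.20170545127553], [0.0, 500.5332133058293, 246.54047033711575], [0.0, 0.0, 1.0]] [-0.1385276  0.         0.         0.         0.       ] [1159.  216.  928.]
top [[469.0005039689477, 0.0, 318.95700092469707], [0.0, 469.0005039689477, 242.14456465040936], [0.0, 0.0, 1.0]] [-0.07688634  0.          0.          0.          0.        ] [510.   7. 849.]
{'time_s': 0.1, 'joint_positions': array([ 1.17582372,  0.41184969, -0.01271552,  1.59693862,  0.00561845,
        1.13429924, -0.08222468]), 'dq': array([-0.00155688, -0.00183011, -0.00157039, -0.00286628,  0.00083724,
       -0.00044362,  0.00089833]), 'effort': array([ 3.83445222e-03, -5.89096963e+01,  6.44098353e-01, -2.91706592e+01,
       -5.38123457e-02,  1.45342384e-02,  3.51009010e-05]), 'eef_pos': array([ 200.44377457, -591.53873297,  238.88347957]), 'tool_rot': array([-3.09835364e+00, -5.10798394e-01,  5.54332763e-04]), 'contact_force': array([-0.12157184,  0.10410919, -1.24376997]), 'wrist_torque': array([ 0.00155073, -0.07420327,  0.02232038]), 'gripper_force': 0.0, 'opening': 1.0046148057022335}
```

View pics/top0.png

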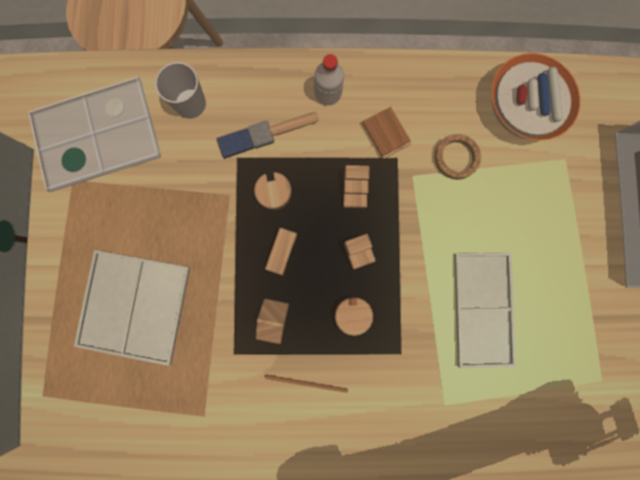

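View pics/scene0.png

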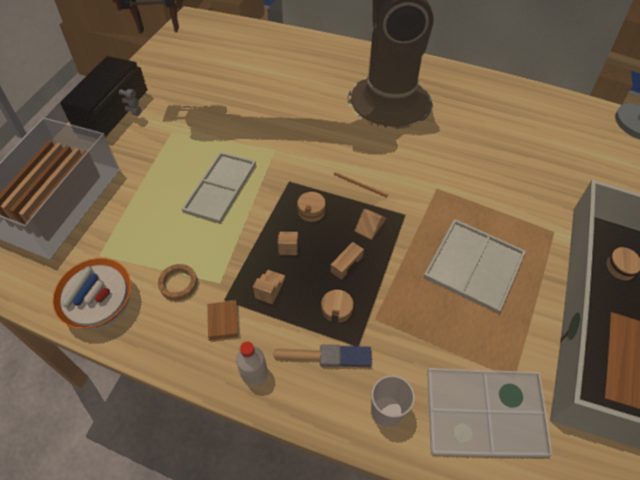

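The top view shows cap (272,190), stair3 (357,187), bridge (281,252), stair2 (360,252), roof (272,321) and drum (354,316). The square tray is at (133,307) and the long tray at (485,310). I'll enlarge these areas next.

```bash
python3 - <<'E'
from h import *
im=cv2.imread("pics/top0.png")
cv2.imwrite("pics/c1.png",cv2.resize(im[160:355,235:405],None,fx=3,fy=3,interpolation=cv2.INTER_CUBIC))
a=cv2.resize(im[245:370,70:195],None,fx=3.2,fy=3.2,interpolation=cv2.INTER_CUBIC)
b=cv2.resize(im[245:370,420:545],None,fx=3.2,fy=3.2,interpolation=cv2.INTER_CUBIC)
cv2.imwrite("pics/c2.png",np.hstack([a,b]))
im=cv2.imread("pics/scene0.png")
cv2.imwrite("pics/c3.png",cv2.resize(im[185:330,240:400],None,fx=4,fy=4,interpolation=cv2.INTER_CUBIC))
E
```

```text
(no output)
```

View pics/c1.png

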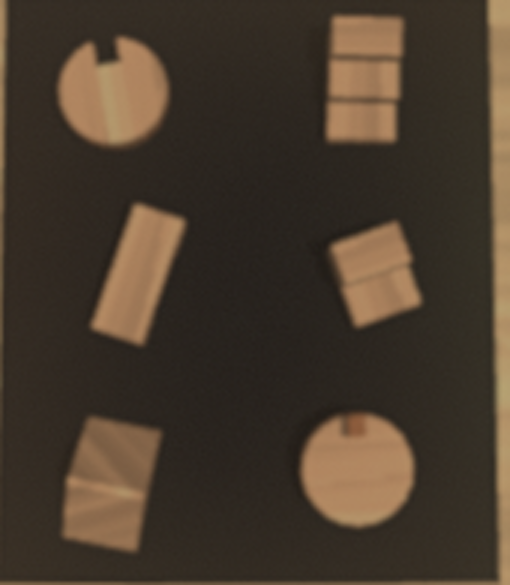

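View pics/c2.png

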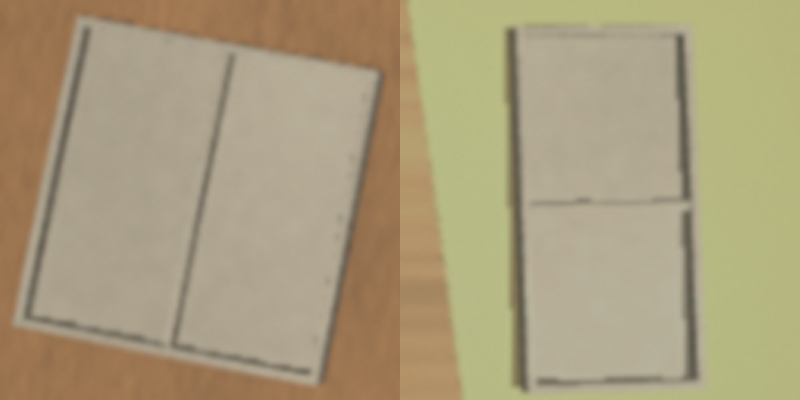

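View pics/c3.png

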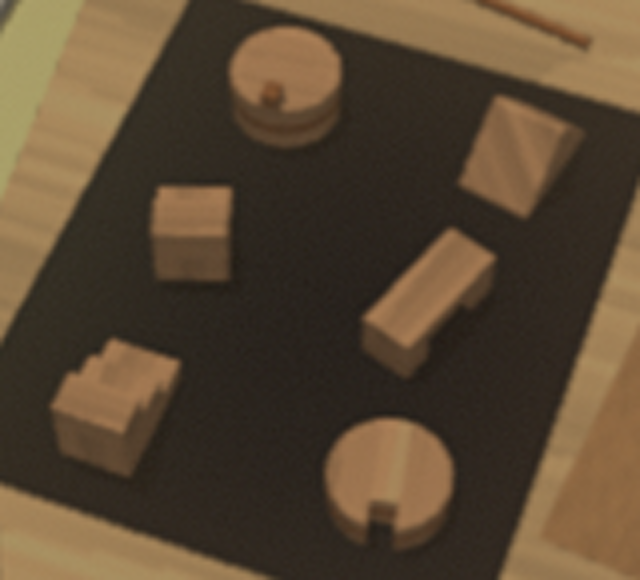

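Top crop: all pieces stand upright with their +x ends towards image-up, and the drum's key is at (354,424) in the crop. Scene crop: the key is at (272,95) and the stairs' tall ends face that camera. The trays' rims are clear. I'll fit poses by silhouette in both cameras.

```bash
cat > fit.py <<'E'
from h import *
from scipy.optimize import minimize, least_squares
t=np.linspace(0,2*np.pi,721)
def box(x0,x1,y0,y1,z0,z1): return np.array([[x,y,z] for x in(x0,x1) for y in(y0,y1) for z in(z0,z1)],float)
def cyl(z1,sel=lambda x,y:x<99,extra=[]):
    p=[(32*np.cos(a),32*np.sin(a)) for a in t]; p=[q for q in p if sel(*q)]+extra
    return np.array([[x,y,z] for x,y in p for z in(0,z1)],float)
M={"drum":[cyl(34),box(19,31,-5,5,34,44)],
 "cap":[cyl(24,lambda x,y:y>7.5),cyl(24,lambda x,y:y<-7.5),cyl(24,lambda x,y:abs(y)<=7.5 and x<0,[(16,7.5),(16,-7.5)])],
 "roof":[np.array([[-36,-22,0],[-36,22,0],[36,-22,0],[36,22,0],[0,-22,44],[0,22,44]],float)],
 "stair2":[box(-24,0,-20,20,0,22),box(0,24,-20,20,0,44)],
 "stair3":[box(-33,-11,-20,20,0,16),box(-11,11,-20,20,0,32),box(11,33,-20,20,0,48)],
 "bridge":[box(-38,38,-15,15,0,32)]}
S=4
def place(P,q):
    c,s=np.cos(q[2]),np.sin(q[2]); return P@np.array([[c,s,0],[-s,c,0],[0,0,1]])+[q[0],q[1],q[3] if len(q)>3 else 0]
def render(n,name,q,shape):
    m=np.zeros((shape[0]*S,shape[1]*S),np.uint8)
    for P in M[name]:
        h=cv2.convexHull((proj(n,place(P,q)).astype(np.float32)+.5)*S-.5)
        cv2.fillConvexPoly(m,np.round(h*16).astype(np.int32),1,shift=4)
    return m
def up(im): return cv2.resize(im,None,fx=S,fy=S,interpolation=cv2.INTER_LINEAR)
E
cat > run1.py <<'E'
from fit import *
ims={n:cv2.imread(f"pics/{n}0.png") for n in("top","scene")}
guess={"cap":(272,190,.1),"stair3":(357,187,0),"stair2":(360,252,.3),"bridge":(281,252,-.3),"roof":(272,321,-.15),"drum":(354,316,0)}
up_={n:up(i) for n,i in ims.items()}
for name,(u,v,y) in guess.items():
    p=ray("top",u,v,20)
    def stat(q,cams):
        r=[]
        for n in cams:
            m=render(n,name,q,ims[n].shape)>0
            c=proj(n,[[p[0],p[1],20]])[0]*S; a,b=int(c[1]),int(c[0]); w=38*S
            sl=(slice(a-w,a+w),slice(b-w,b+w))
            obs=up_[n][sl][:,:,2]>75
            # keep only the blob that touches the model
            k,l=cv2.connectedComponents(obs.astype(np.uint8)); ids=np.unique(l[m[sl]&obs]); big=max(ids,key=lambda i:(l==i).sum()) if len(ids) else 0
            obs=l==big if big else obs&False
            mm=m[sl]; r.append((mm&obs).sum()/max(1,(mm|obs).sum()))
        return r
    out={}
    for cams in(("top",),("scene",),("top","scene")):
        best=None
        for dy in(-.15,0.,.15):
            x0=np.array([p[0],p[1],y+dy])
            r=minimize(lambda s:-np.sum(stat(x0+s*[1,1,.02],cams)),np.zeros(3),method="Nelder-Mead",options=dict(initial_simplex=np.array([[0,0,0],[4,0,0],[0,4,0],[0,0,4.]]),xatol=.05,fatol=1e-5,maxfev=120))
            if best is None or r.fun<best.fun: best=r;q=x0+r.x*[1,1,.02]
        print(name,cams,q[:2].round(1),np.degrees(q[2]).round(1),np.round(stat(q,cams),3),flush=True)
def tray(n,px,L,W):
    P=np.array([[x,y,14] for x,y in px[1]])
    f=lambda q:(proj("top",place(P,q))-px[0]).ravel()
    c=np.mean(px[0],0);g=ray("top",*c,14)
    r=least_squares(f,[g[0],g[1],n]); print("tray",r.x[:2].round(1),np.degrees(r.x[2]).round(2),"res px",r.fun.round(2))
def cr(p,o,s): return (np.array(p,float)+.5)/s-.5+o
sq=cr([(80,17),(382,70),(320,384),(14,325)],(70,245),3.2); tray(-.2,(sq,[(88,88),(88,-88),(-88,-88),(-88,88)]),0,0)
lo=cr([(117,27),(291,26),(304,384),(126,390)],(420,245),3.2); tray(0,(lo,[(102,51),(102,-51),(-102,-51),(-102,51)]),0,0)
k=(np.array([354,424.5])+.5)/3-.5+[235,160]; print("key top",ray("top",*k,44)); k=(np.array([272,94])+.5)/4-.5+[240,185]; print("key scene",ray("scene",*k,42))
E
time python3 run1.py
```

```text
cap ('top',) [690.6  81.9] 8.2 [0.936]
cap ('scene',) [687.6  79.9] 10.1 [0.952]Traceback (most recent call last):
  File "run1.py", line 24, in <module>
    r=minimize(lambda s:-np.sum(stat(x0+s*[1,1,.02],cams)),np.zeros(3),method="Nelder-Mead",options=dict(initial_simplex=np.array([[0,0,0],[4,0,0],[0,4,0],[0,0,4.]]),xatol=.05,fatol=1e-5,maxfev=120))
    res = _minimize_neldermead(fun, x0, args, callback, bounds=bounds,
                               **options)
    fxr = func(xr)
    fx = function(np.copy(x), *(wrapper_args + args))
  File "run1.py", line 24, in <lambda>
    r=minimize(lambda s:-np.sum(stat(x0+s*[1,1,.02],cams)),np.zeros(3),method="Nelder-Mead",options=dict(initial_simplex=np.array([[0,0,0],[4,0,0],[0,4,0],[0,0,4.]]),xatol=.05,fatol=1e-5,maxfev=120))
                                ~~~~^^^^^^^^^^^^^^^^^^^^^
  File "run1.py", line 10, in stat
    m=render(n,name,q,ims[n].shape)>0
      ~~~~~~^^^^^^^^^^^^^^^^^^^^^^^
  File "fit.py", line 20, in render
    h=cv2.convexHull((proj(n,place(P,q)).astype(np.float32)+.5)*S-.5)
                      ~~~~^^^^^^^^^^^^^^
  File "h.py", line 10, in proj
    K,D,E=cam(n); P=np.atleast_2d(P)@E[:3,:3].T+E[:3,3]; P=P*[1,-1,-1]
          ~~~^^^
  File "h.py", line 4, in cam
    c=vision.camera_info(n); return np.array(c["K"],float),np.array(c["D"],float),np.array(c["extrinsics"],float)
ValueError: time passes only in moves, steps and waits

real	0m15.336s
user	0m10.327s
sys	0m7.506s
```

```bash
sed -i 's/^def cam(n):/from functools import lru_cache\n@lru_cache(None)\ndef cam(n):/' h.py; time python3 run1.py; python3 -c "
from h import *; print(env.get_obs()['time_s'])"
```

```text
cap ('top',) [690.6  81.9] 8.2 [0.936]
cap ('scene',) [687.6  79.9] 10.1 [0.952]
cap ('top', 'scene') [689.1  81. ] 7.8 [0.906 0.912]
stair3 ('top',) [695.4 -69.8] -0.6 [0.938]
stair3 ('scene',) [692.8 -70.5] -0.7 [0.979]
stair3 ('top', 'scene') [694.3 -70.4] -0.5 [0.933 0.947]
stair2 ('top',) [578.7 -75.9] 18.8 [0.921]
stair2 ('scene',) [576.6 -76.5] 19.1 [0.961]
stair2 ('top', 'scene') [577.2 -76.3] 19.1 [0.915 0.955]
bridge ('top',) [579.1  65.8] -18.8 [0.92]
bridge ('scene',) [576.3  62.8] -18.2 [0.915]
bridge ('top', 'scene') [577.4  64.7] -18.6 [0.898 0.848]
roof ('top',) [455.1  81.8] -10.1 [0.927]
roof ('scene',) [453.6  79.5] -12.2 [0.944]
roof ('top', 'scene') [454.5  80.5] -11.6 [0.913 0.917]
drum ('top',) [464.6 -63.5] 12.8 [0.952]
drum ('scene',) [463.5 -64. ] -0.1 [0.96]
drum ('top', 'scene') [463.8 -63.3] -5.1 [0.943 0.952]
tray [480.6 331.6] -9.98 res px [-0.04 -0.45 -0.34  0.04 -0.07  0.32  0.47  0.07]
tray [ 475.6 -301. ] 0.15 res px [-0.41 -0.92  0.22 -0.87  0.3   1.18 -0.07  0.55]
key top [491.3640552  -59.99158215  44.        ]
key scene [491.96534243 -60.67116893  42.        ]
0.1
real	1m14.732s
user	0m50.126s
sys	1m12.751s
```

Cross-checks agree: both cameras within about 3 mm, tray residuals under about 1 px, and the key within 3 mm of its expected radius. For drum and cap I'll centre each across x first, then grip across y.

```bash
cat > plan.py <<'E'
import sys,json
from h import *
from scipy.spatial.transform import Rotation as R
def state(show=True):
    o=env.get_obs(); m=R.from_rotvec(o["tool_rot"]).as_matrix()
    yaw=np.degrees(np.arctan2(m[1,0],m[0,0]))
    if show: print("t",round(o["time_s"],2),"pos",o["eef_pos"].round(1),"yaw",yaw.round(2),"tilt",(m[:2,2]*57.3).round(2),"open",round(o["opening"]*88,1),"F",o["contact_force"].round(1),"q7",o["joint_positions"][6].round(2))
    return o["eef_pos"],yaw
def plan(wps,step=45.,turn=8.5):
    """rows to visit waypoints (x,y,z,yaw deg, claw), from the measured pose; simulates the rounding"""
    p,yaw=state(); p=p.copy(); rows=[]
    for x,y,z,w,claw in wps:
        n=max(1,int(np.ceil(max(np.linalg.norm(np.array([x,y,z])-p)/step,abs(w-yaw)/turn))))
        for k in range(n,0,-1):
            d=(np.array([x,y,z])-p)/k; c,s=np.cos(np.radians(yaw)),np.sin(np.radians(yaw))
            t=[round(d[0]*c+d[1]*s,1),round(d[0]*s-d[1]*c,1),round(-d[2],1)]; a=round(-(w-yaw)/k,1)
            if k>1: t=[float(round(v)) for v in t]
            p=p+[t[0]*c+t[1]*s,t[0]*s-t[1]*c,-t[2]]; yaw-=a
            rows.append(t+[0,0,a,claw])
    for i in range(0,len(rows),8): print(json.dumps(rows[i:i+8]))
if __name__=="__main__": plan([list(map(float,a.split(","))) for a in sys.argv[1:]])
E
python3 plan.py 464,-63.5,150,96.5,-1 464,-63.5,30,96.5,-1
```

```text
t 0.1 pos [ 200.4 -591.5  238.9] yaw 18.72 tilt [-0.03  0.08] open 88.4 F [-0.1  0.1 -1.2] q7 -0.08
[[30.0, -30.0, 6.0, 0, 0, -5.6, -1.0], [33.0, -27.0, 6.0, 0, 0, -5.6, -1.0], [35.0, -23.0, 6.0, 0, 0, -5.5, -1.0], [37.0, -20.0, 6.0, 0, 0, -5.6, -1.0], [39.0, -16.0, 6.0, 0, 0, -5.5, -1.0], [40.0, -12.0, 6.0, 0, 0, -5.6, -1.0], [41.0, -8.0, 7.0, 0, 0, -5.5, -1.0], [42.0, -4.0, 7.0, 0, 0, -5.6, -1.0]]
[[42.0, 0.0, 6.0, 0, 0, -5.5, -1.0], [42.0, 4.0, 7.0, 0, 0, -5.6, -1.0], [42.0, 8.0, 6.0, 0, 0, -5.5, -1.0], [40.0, 12.0, 7.0, 0, 0, -5.6, -1.0], [39.0, 15.0, 6.0, 0, 0, -5.5, -1.0], [38.1, 19.4, 6.9, 0, 0, -5.6, -1.0], [0.0, 0.0, 40.0, 0, 0, 0.0, -1.0], [0.0, 0.0, 40.0, 0, 0, 0.0, -1.0]]
[[0.0, 0.0, 40.0, 0, 0, 0.0, -1.0]]
```

Call:
servo_tool(series=[[30, -30, 6, 0, 0, -5.6, -1], [33, -27, 6, 0, 0, -5.6, -1], [35, -23, 6, 0, 0, -5.5, -1], [37, -20, 6, 0, 0, -5.6, -1], [39, -16, 6, 0, 0, -5.5, -1], [40, -12, 6, 0, 0, -5.6, -1], [41, -8, 7, 0, 0, -5.5, -1], [42, -4, 7, 0, 0, -5.6, -1]])

```text
time_s: 0.9
eef_pos: [351.8, -289.1, 189.4]
tool_rot: [2.672, 1.652, -0.0]
contact_force: [1.0, -0.1, 0.0]
opening: 0.999
gripper_force: 0.0
```

Call:
servo_tool(series=[[42, 0, 6, 0, 0, -5.5, -1], [42, 4, 7, 0, 0, -5.6, -1], [42, 8, 6, 0, 0, -5.5, -1], [40, 12, 7, 0, 0, -5.6, -1], [39, 15, 6, 0, 0, -5.5, -1], [38, 19, 7, 0, 0, -5.6, -1], [0, 0, 0, 0, 0, 0, -1], [0, 0, 0, 0, 0, 0, -1]])

```text
time_s: 1.7
eef_pos: [463.5, -63.2, 150.2]
tool_rot: [-2.089, -2.345, 0.001]
contact_force: [-0.4, -0.6, -0.2]
opening: 1.003
gripper_force: 0.0
```

```bash
python3 plan.py 464,-63.5,30,96.5,-1
```

```text
t 1.7 pos [463.5 -63.2 150.2] yaw 96.62 tilt [-0.07  0.02] open 88.2 F [-0.4 -0.6 -0.2] q7 -0.06
[[0.0, 0.0, 40.0, 0, 0, 0.0, -1.0], [0.0, 0.0, 40.0, 0, 0, 0.1, -1.0], [-0.3, 0.4, 40.2, 0, 0, 0.0, -1.0]]
```

Call:
servo_tool(series=[[0, 0, 40, 0, 0, 0, -1], [0, 0, 40, 0, 0, 0, -1], [0, 0, 30, 0, 0, 0, -1], [0, 0, 10, 0, 0, 0, -1], [0, 0, 0, 0, 0, 0, 1], [0, 0, 0, 0, 0, 0, 1], [0, 0, 0, 0, 0, 0, 1], [0, 0, 0, 0, 0, 0, 1]], squeeze=6)

```text
time_s: 2.5
eef_pos: [464.8, -64.4, 32.0]
tool_rot: [2.09, 2.342, 0.002]
contact_force: [-0.5, -0.6, 5.5]
opening: 0.728
gripper_force: 6.0
```

Call:
servo_tool(series=[[0, 0, 0, 0, 0, 0, 1], [0, 0, 0, 0, 0, 0, 1], [0, 0, 0, 0, 0, 0, 1], [0, 0, 0, 0, 0, 0, 1]])

```text
time_s: 2.9
eef_pos: [464.8, -64.4, 32.0]
tool_rot: [2.09, 2.342, 0.001]
contact_force: [-0.8, -0.4, 8.5]
opening: 0.727
gripper_force: 6.0
```

Call:
servo_tool(series=[[0, 0, 0, 0, 0, 0, -1], [0, 0, 0, 0, 0, 0, -1], [0, 0, 0, 0, 0, 5, -1], [0, 0, 0, 0, 0, 8.5, -1], [0, 0, 0, 0, 0, 8.5, -1], [0, 0, 0, 0, 0, 8.5, -1], [0, 0, 0, 0, 0, 8.5, -1], [0, 0, 0, 0, 0, 8.5, -1]])

```text
time_s: 3.7
eef_pos: [463.7, -64.0, 30.7]
tool_rot: [-2.862, -1.295, -0.0]
contact_force: [-0.0, -0.4, -0.5]
opening: 0.998
gripper_force: 0.0
```

Call:
servo_tool(series=[[0, 0, 0, 0, 0, 8.5, -1], [0, 0, 0, 0, 0, 8.5, -1], [0, 0, 0, 0, 0, 8.5, -1], [0, 0, 0, 0, 0, 8.5, -1], [0, 0, 0, 0, 0, 8.5, -1], [0, 0, 0, 0, 0, 0, -1], [0, 0, 0, 0, 0, 0, -1]])

```text
time_s: 4.4
eef_pos: [463.8, -63.8, 30.7]
tool_rot: [3.136, 0.186, 0.0]
contact_force: [0.9, -0.6, 0.1]
opening: 0.997
gripper_force: 0.0
```

```bash
python3 - <<'E'
from plan import *
state()
cv2.imwrite("pics/t2.png",vision.get_image("top"))
E
```

```text
t 4.4 pos [463.8 -63.8  30.7] yaw 6.8 tilt [ 0.01 -0.01] open 87.7 F [ 0.9 -0.6  0.1] q7 -1.46
```

Call:
servo_tool(series=[[1, 0, 0, 0, 0, 0, -1], [0, 0, 0, 0, 0, 0, 1], [0, 0, 0, 0, 0, 0, 1], [0, 0, 0, 0, 0, 0, 1], [0, 0, 0, 0, 0, 0, 1], [0, 0, 0, 0, 0, 0, 1], [0, 0, -20, 0, 0, 0, 1], [0, 0, -40, 0, 0, 0, 1]], squeeze=15)

```text
time_s: 5.25
eef_pos: [462.6, -63.7, 89.1]
tool_rot: [-3.136, -0.179, 0.009]
contact_force: [0.8, -0.5, -0.2]
opening: 0.726
gripper_force: 15.0
```

```bash
python3 plan.py 525.4,-301,95,0,1 525.4,-301,40,0,1
```

```text
t 5.25 pos [462.6 -63.7  89.1] yaw 6.54 tilt [-0.33  0.02] open 63.9 F [ 0.8 -0.5 -0.2] q7 -1.45
[[6.0, 40.0, -1.0, 0, 0, 1.1, 1.0], [7.0, 40.0, -1.0, 0, 0, 1.1, 1.0], [7.0, 40.0, -1.0, 0, 0, 1.1, 1.0], [8.0, 40.0, -1.0, 0, 0, 1.1, 1.0], [9.0, 40.0, -1.0, 0, 0, 1.1, 1.0], [10.0, 40.8, -0.9, 0, 0, 1.0, 1.0], [0.0, 0.0, 28.0, 0, 0, 0.0, 1.0], [0.0, -0.0, 27.0, 0, 0, 0.0, 1.0]]
```

Call:
servo_tool(series=[[6, 40, -1, 0, 0, 1.1, 1], [7, 40, -1, 0, 0, 1.1, 1], [7, 40, -1, 0, 0, 1.1, 1], [8, 40, -1, 0, 0, 1.1, 1], [9, 40, -1, 0, 0, 1.1, 1], [9, 40, -1, 0, 0, 1, 1], [0, 0, 15, 0, 0, 0, 1], [0, 0, 0, 0, 0, 0, 1]])

```text
time_s: 6.05
eef_pos: [524.8, -300.5, 79.4]
tool_rot: [-3.14, 0.002, 0.005]
contact_force: [-0.4, 0.1, -1.4]
opening: 0.724
gripper_force: 15.0
```

```bash
python3 plan.py 525.4,-301,37,0,1;  python3 - <<'E'
from h import *
im=vision.get_image("top"); cv2.imwrite("pics/t3.png",im)
sc=vision.get_image("scene"); cv2.imwrite("pics/s3.png",sc)
a=cv2.resize(im[240:375,430:540],None,fx=4,fy=4,interpolation=cv2.INTER_CUBIC)
cv2.imwrite("pics/c4.png",a)
E
```

```text
t 6.05 pos [ 524.8 -300.5   79.4] yaw -0.07 tilt [-0.19  0.09] open 63.7 F [-0.4  0.1 -1.4] q7 -1.11
[[0.6, 0.5, 42.4, 0, 0, -0.1, 1.0]]
```

View pics/c4.png

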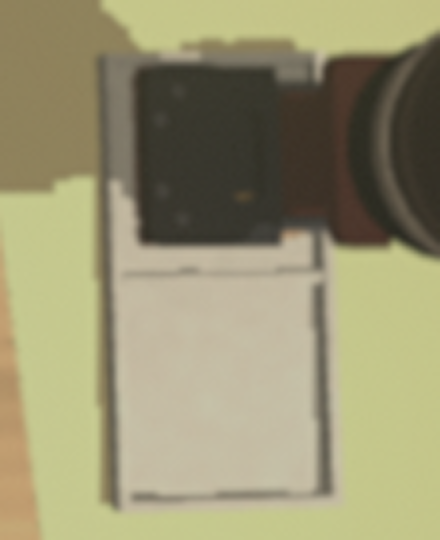

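The gripper sits squarely over the far compartment, and the divider is visible below it at row 272 of the crop. Lowering.

Call:
servo_tool(series=[[0.5, 0.5, 25, 0, 0, 0, 1], [0, 0, 13, 0, 0, 0, 1], [0, 0, 4, 0, 0, 0, 1], [0, 0, 1.5, 0, 0, 0, 1], [0, 0, 0, 0, 0, 0, 1], [0, 0, 0, 0, 0, 0, 1]])

```text
time_s: 6.75
eef_pos: [527.3, -301.1, 38.9]
tool_rot: [3.141, 0.001, 0.002]
contact_force: [-0.1, -0.5, -0.1]
opening: 0.729
gripper_force: 15.0
```

Call:
servo_tool(series=[[0, 0, 0, 0, 0, 0, -1], [0, 0, 0, 0, 0, 0, -1], [0, 0, 0, 0, 0, 0, -1], [0, 0, -15, 0, 0, 0, -1], [0, 0, -40, 0, 0, 0, -1], [0, 30, -40, 0, 0, 0, -1], [20, -10, -20, 0, 0, 0, -1]])

```text
time_s: 7.45
eef_pos: [545.0, -328.3, 158.5]
tool_rot: [3.135, -0.012, 0.005]
contact_force: [-0.2, -1.2, -0.7]
opening: 0.997
gripper_force: 0.0
```

```bash
python3 plan.py 620,-110,160,60,-1 689,81,150,99,-1
```

```text
t 7.45 pos [ 545.  -328.3  158.5] yaw -0.44 tilt [ 0.17 -0.36] open 87.7 F [-0.2 -1.2 -0.7] q7 -1.1
[[9.0, -27.0, 0.0, 0, 0, -7.6, -1.0], [13.0, -26.0, 0.0, 0, 0, -7.5, -1.0], [16.0, -24.0, 0.0, 0, 0, -7.6, -1.0], [19.0, -22.0, 0.0, 0, 0, -7.5, -1.0], [22.0, -19.0, 0.0, 0, 0, -7.6, -1.0], [24.0, -16.0, 0.0, 0, 0, -7.5, -1.0], [26.0, -13.0, -1.0, 0, 0, -7.6, -1.0], [26.9, -9.1, -0.5, 0, 0, -7.5, -1.0]]
[[40.0, -7.0, 2.0, 0, 0, -7.8, -1.0], [41.0, -2.0, 2.0, 0, 0, -7.8, -1.0], [40.0, 4.0, 2.0, 0, 0, -7.8, -1.0], [40.0, 9.0, 2.0, 0, 0, -7.8, -1.0], [37.4, 14.7, 2.0, 0, 0, -7.8, -1.0]]
```

Call:
servo_tool(series=[[9, -27, 0, 0, 0, -7.6, -1], [13, -26, 0, 0, 0, -7.5, -1], [16, -24, 0, 0, 0, -7.6, -1], [19, -22, 0, 0, 0, -7.5, -1], [22, -19, 0, 0, 0, -7.6, -1], [24, -16, 0, 0, 0, -7.5, -1], [26, -13, -1, 0, 0, -7.6, -1], [27, -9, 0, 0, 0, -7.5, -1]])

```text
time_s: 8.25
eef_pos: [620.7, -101.1, 155.7]
tool_rot: [2.71, 1.587, 0.001]
contact_force: [-0.5, -1.3, -1.3]
opening: 0.998
gripper_force: 0.0
```

Call:
servo_tool(series=[[40, -7, 2, 0, 0, -7.8, -1], [41, -2, 2, 0, 0, -7.8, -1], [40, 4, 2, 0, 0, -7.8, -1], [40, 9, 2, 0, 0, -7.8, -1], [37, 15, 2, 0, 0, -7.8, -1], [0, 0, 0, 0, 0, 0, -1], [0, 0, 0, 0, 0, 0, -1]])

```text
time_s: 8.95
eef_pos: [688.0, 90.0, 144.7]
tool_rot: [2.03, 2.397, -0.0]
contact_force: [-0.2, -0.9, -0.1]
opening: 1.0
gripper_force: 0.0
```

```bash
python3 plan.py 689,81,22,99,-1; python3 - <<'E'
from fit import *
im=vision.get_image("top"); cv2.imwrite("pics/t4.png",im)
sc=vision.get_image("scene"); cv2.imwrite("pics/s4.png",sc)
c=proj("scene",[[525,-301,30]])[0].astype(int); print(c)
a=cv2.resize(im[240:330,440:530],None,fx=4.4,fy=4.4,interpolation=cv2.INTER_CUBIC)
b=cv2.resize(sc[c[1]-45:c[1]+45,c[0]-45:c[0]+45],None,fx=4.4,fy=4.4,interpolation=cv2.INTER_CUBIC)
cv2.imwrite("pics/c5.png",np.hstack([a,b]))
E
```

```text
t 8.95 pos [688.   90.  144.7] yaw 99.47 tilt [ 0.01 -0.01] open 88.0 F [-0.2 -0.9 -0.1] q7 -0.24
[[-3.0, 0.0, 41.0, 0, 0, 0.2, -1.0], [-3.0, 0.0, 41.0, 0, 0, 0.1, -1.0], [-3.0, -0.4, 40.7, 0, 0, 0.2, -1.0]]
[208 193]
```

View pics/c5.png

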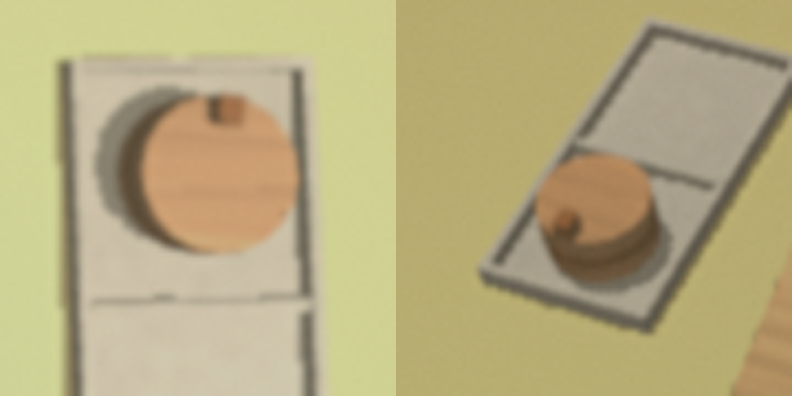

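The drum stands flat in the far compartment with its key up. In the top crop the top disc is centred at (220,173) and the key's top face at (231,110); in the scene crop the disc is at (594,199).

```bash
python3 - <<'E'
from fit import *
def cr(p,o): return (np.array(p,float)+.5)/4.4-.5+o
ot=(440,240); os=(208-45,193-45)
print("c top",ray("top",*cr((220,173.5),ot),39)," c scene",ray("scene",*cr((594,199),os),39))
print("key top",ray("top",*cr((231.5,111),ot),49),"key scene",ray("scene",*cr((568,216),os),49))
# silhouette fit of top disc by color, both cams
E
```

```text
c top [ 528.18208304 -300.84612188   39.        ]  c scene [ 455.01324688 -100.39487405   39.        ]
key top [ 552.47252755 -302.56962465   49.        ] key scene [ 478.60462112 -105.16078624   49.        ]
```

Call:
servo_tool(series=[[-3, 0, 41, 0, 0, 0, -1], [-3, 0, 41, 0, 0, 0, -1], [-3, 0, 30, 0, 0, 0.4, -1], [0, 0, 8, 0, 0, 0, -1], [0, 0, 0, 0, 0, 0, -1], [0, 0, 0, 0, 0, 0, -1]])

```text
time_s: 9.65
eef_pos: [690.6, 80.0, 26.1]
tool_rot: [2.04, 2.387, 0.003]
contact_force: [-0.2, 0.3, 0.6]
opening: 0.998
gripper_force: 0.0
```

Call:
servo_tool(series=[[0, 0, 0, 0, 0, 0, 1], [0, 0, 0, 0, 0, 0, 1], [0, 0, 0, 0, 0, 0, 1], [0, 0, 0, 0, 0, 0, 1], [0, 0, 0, 0, 0, 0, 1], [0, 0, 0, 0, 0, 0, 1]], squeeze=6)

```text
time_s: 10.25
eef_pos: [689.7, 80.3, 24.9]
tool_rot: [2.039, 2.389, 0.0]
contact_force: [-2.2, -1.0, 6.1]
opening: 0.712
gripper_force: 6.0
```

Call:
servo_tool(series=[[0, 0, 0, 0, 0, 0, -1], [0, 0, 0, 0, 0, 0, -1], [0, 0, 0, 0, 0, 5, -1], [0, 0, 0, 0, 0, 8.5, -1], [0, 0, 0, 0, 0, 8.5, -1], [0, 0, 0, 0, 0, 8.5, -1], [0, 0, 0, 0, 0, 8.5, -1], [0, 0, 0, 0, 0, 8.5, -1]])

```text
time_s: 11.05
eef_pos: [689.4, 80.3, 23.8]
tool_rot: [-2.833, -1.357, 0.0]
contact_force: [0.4, -0.6, -0.5]
opening: 1.0
gripper_force: 0.0
```

Call:
servo_tool(series=[[0, 0, 0, 0, 0, 8.5, -1], [0, 0, 0, 0, 0, 8.5, -1], [0, 0, 0, 0, 0, 8.5, -1], [0, 0, 0, 0, 0, 8.5, -1], [0, 0, 0, 0, 0, 8.5, -1], [0, 0, 0, 0, 0, 0, -1], [0, 0, 0, 0, 0, 0, -1]])

```text
time_s: 11.75
eef_pos: [689.4, 80.4, 23.9]
tool_rot: [3.131, 0.255, -0.0]
contact_force: [0.3, -0.3, 0.2]
opening: 1.0
gripper_force: 0.0
```

```bash
python3 - <<'E'
from fit import *
from plan import state
state()
def cr(p,o): return (np.array(p,float)+.5)/4.4-.5+o
os=(208-45,193-45)
print(" c scene",ray("scene",*cr((198,199),os),39),"key scene",ray("scene",*cr((172,215),os),49))
K=np.array([[x,y,49] for x,y in((19,-5),(31,-5),(31,5),(19,5))],float)
im=cv2.imread("pics/t4.png"); sc=cv2.imread("pics/s4.png"); out=[]
for deg in(0,-4,):
  for n,i,o in(("top",im,(440,240)),("scene",sc,os)):
    q=(528.2,-300.8,np.radians(deg)) if n=="top" else (*ray("scene",*cr((198,199),os),39)[:2],np.radians(deg))
    a=cv2.resize(i[o[1]:o[1]+90,o[0]:o[0]+90],None,fx=4.4,fy=4.4,interpolation=cv2.INTER_CUBIC)
    circ=np.array([[32*np.cos(t),32*np.sin(t),39] for t in np.linspace(0,6.28,60)])
    for P in(K,circ):
      p=((proj(n,place(P,q))-o+.5)*4.4-.5); cv2.polylines(a,[np.round(p*16).astype(np.int32)],True,(255,0,0),1,cv2.LINE_AA,4)
    out.append(a[60:300,60:330] if n=="top" else a[110:300,100:300])
    out[-1]=cv2.resize(out[-1],(380,290))
cv2.imwrite("pics/c6.png",np.vstack([np.hstack(out[:2]),np.hstack(out[2:])]))
E
```

```text
t 11.75 pos [689.4  80.4  23.9] yaw 9.3 tilt [-0.02 -0.02] open 88.0 F [ 0.3 -0.3  0.2] q7 -1.58
 c scene [ 529.15446113 -299.98077117   39.        ] key scene [ 550.97675144 -301.951679     49.        ]
```

View pics/c6.png

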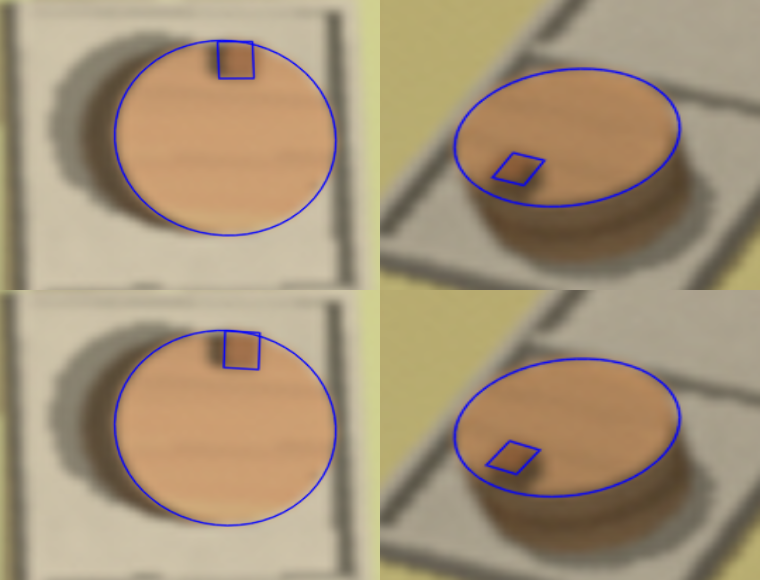

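The −4° overlay matches the key in both views, and the disc matches at about (528.5,−300.5). The cap is squared to the pads at 9.3°, so I grip it now and carry it at tool yaw −4.

Call:
servo_tool(series=[[0.7, 0, 0, 0, 0, 0, -1], [0, 0, 0, 0, 0, 0, 1], [0, 0, 0, 0, 0, 0, 1], [0, 0, 0, 0, 0, 0, 1], [0, 0, 0, 0, 0, 0, 1], [0, 0, 0, 0, 0, 0, 1], [0, 0, -30, 0, 0, 0, 1], [0, 0, -45, 0, 0, 0, 1]], squeeze=15)

```text
time_s: 12.55
eef_pos: [687.9, 80.1, 96.7]
tool_rot: [3.131, 0.248, -0.01]
contact_force: [0.9, 1.0, 0.1]
opening: 0.724
gripper_force: 15.0
```

```bash
python3 plan.py 528,-300.8,110,-4,1
```

```text
t 12.55 pos [687.9  80.1  96.7] yaw 9.04 tilt [-0.36 -0.06] open 63.7 F [0.9 1.  0.1] q7 -1.58
[[-22.0, 35.0, -1.0, 0, 0, 1.3, 1.0], [-21.0, 36.0, -1.0, 0, 0, 1.3, 1.0], [-20.0, 36.0, -1.0, 0, 0, 1.3, 1.0], [-19.0, 36.0, -2.0, 0, 0, 1.3, 1.0], [-18.0, 37.0, -1.0, 0, 0, 1.3, 1.0], [-18.0, 37.0, -2.0, 0, 0, 1.3, 1.0], [-17.0, 38.0, -1.0, 0, 0, 1.3, 1.0], [-16.0, 38.0, -1.0, 0, 0, 1.3, 1.0]]
[[-15.0, 39.0, -2.0, 0, 0, 1.3, 1.0], [-14.5, 38.6, -1.3, 0, 0, 1.3, 1.0]]
```

Call:
servo_tool(series=[[-22, 35, -1, 0, 0, 1.3, 1], [-21, 36, -1, 0, 0, 1.3, 1], [-20, 36, -1, 0, 0, 1.3, 1], [-19, 36, -2, 0, 0, 1.3, 1], [-18, 37, -1, 0, 0, 1.3, 1], [-18, 37, -2, 0, 0, 1.3, 1], [-17, 38, -1, 0, 0, 1.3, 1], [-16, 38, -1, 0, 0, 1.3, 1]])

```text
time_s: 13.35
eef_pos: [561.5, -225.4, 109.4]
tool_rot: [3.141, -0.039, 0.0]
contact_force: [0.4, -0.8, 0.0]
opening: 0.724
gripper_force: 15.0
```

Call:
servo_tool(series=[[-15, 39, -2, 0, 0, 1.3, 1], [-14, 38, -1, 0, 0, 1.3, 1], [0, 0, 0, 0, 0, 0, 1], [0, 0, 0, 0, 0, 0, 1], [0, 0, 0, 0, 0, 0, 1], [0, 0, 0, 0, 0, 0, 1]])

```text
time_s: 13.95
eef_pos: [531.4, -298.2, 112.0]
tool_rot: [-3.139, 0.105, -0.0]
contact_force: [0.2, -0.3, -0.3]
opening: 0.725
gripper_force: 15.0
```

```bash
python3 plan.py 528,-300.8,78,-4,1
```

```text
t 13.95 pos [ 531.4 -298.2  112. ] yaw -3.83 tilt [0.01 0.05] open 63.8 F [ 0.2 -0.3 -0.3] q7 -1.14
[[-3.3, 2.9, 34.0, 0, 0, 0.2, 1.0]]
```

Call:
servo_tool(series=[[-2, 2, 15, 0, 0, 0.2, 1], [-1.3, 0.9, 15, 0, 0, 0, 1], [0, 0, 4, 0, 0, 0, 1], [0, 0, 0, 0, 0, 0, 1], [0, 0, 0, 0, 0, 0, 1], [0, 0, 0, 0, 0, 0, 1]])

```text
time_s: 14.55
eef_pos: [527.6, -302.6, 78.7]
tool_rot: [3.139, -0.114, 0.001]
contact_force: [0.2, 0.2, -0.8]
opening: 0.723
gripper_force: 15.0
```

```bash
python3 plan.py 528,-300.8,66,-4,1; python3 - <<'E'
from fit import *
im=vision.get_image("top"); sc=vision.get_image("scene"); c=(208,183)
a=cv2.resize(im[240:330,440:530],None,fx=4.4,fy=4.4,interpolation=cv2.INTER_CUBIC)
b=cv2.resize(sc[c[1]-45:c[1]+45,c[0]-45:c[0]+45],None,fx=4.4,fy=4.4,interpolation=cv2.INTER_CUBIC)
cv2.imwrite("pics/c7.png",np.hstack([a,b]))
E
```

```text
t 14.55 pos [ 527.6 -302.6   78.7] yaw -4.17 tilt [ 0.05 -0.02] open 63.6 F [ 0.2  0.2 -0.8] q7 -1.13
[[0.2, -1.8, 12.7, 0, 0, -0.2, 1.0]]
```

View pics/c7.png

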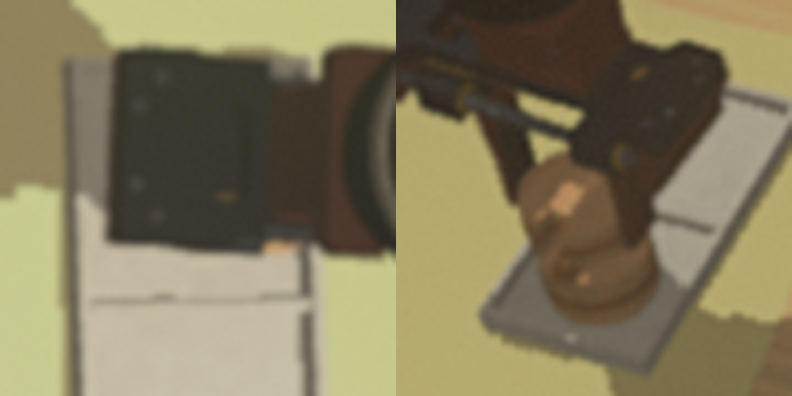

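The cap hovers over the drum with the key visible below it at (565,265) in the crop. Lowering in small steps while watching the force.

Call:
servo_tool(series=[[0.2, -1.8, 0, 0, 0, -0.2, 1], [0, 0, 4, 0, 0, 0, 1], [0, 0, 4, 0, 0, 0, 1], [0, 0, 2, 0, 0, 0, 1], [0, 0, 2, 0, 0, 0, 1], [0, 0, 1.5, 0, 0, 0, 1], [0, 0, 0, 0, 0, 0, 1], [0, 0, 0, 0, 0, 0, 1]])

```text
time_s: 15.45
eef_pos: [527.5, -300.8, 64.7]
tool_rot: [3.14, -0.109, 0.0]
contact_force: [-0.2, -0.1, 0.1]
opening: 0.725
gripper_force: 15.0
```

```bash
python3 -c "
from plan import *
state()"
```

```text
t 15.45 pos [ 527.5 -300.8   64.7] yaw -3.98 tilt [ 0. -0.] open 63.8 F [-0.2 -0.1  0.1] q7 -1.13
```

No contact force with the cap's underside about 8 mm below the key's top, so the key is inside the notch. Lowering 1.5 mm and releasing.

Call:
servo_tool(series=[[0, 0, 1, 0, 0, 0, 1], [0, 0, 0.6, 0, 0, 0, 1], [0, 0, 0, 0, 0, 0, 1]])

```text
time_s: 15.75
eef_pos: [527.5, -300.8, 63.1]
tool_rot: [3.14, -0.109, 0.0]
contact_force: [0.6, -0.9, -0.1]
opening: 0.72
gripper_force: 15.0
```

Call:
servo_tool(series=[[0, 0, 0, 0, 0, 0, -1], [0, 0, 0, 0, 0, 0, -1], [0, 0, 0, 0, 0, 0, -1], [0, 0, -8, 0, 0, 0, -1], [0, 0, 0, 0, 0, 0, -1], [0, 0, 0, 0, 0, 0, -1]])

```text
time_s: 16.35
eef_pos: [527.8, -300.9, 71.6]
tool_rot: [3.139, -0.109, 0.001]
contact_force: [-0.4, 0.8, -0.4]
opening: 0.999
gripper_force: 0.0
```

Now squaring the stack by squeezing lightly at the seam, first across y and then across x.

Call:
servo_tool(series=[[0, 0, 12, 0, 0, 0, -1], [0, 0, 14, 0, 0, 0, -1], [0, 0, 0, 0, 0, 0, -1], [0, 0, 0, 0, 0, 0, 1], [0, 0, 0, 0, 0, 0, 1], [0, 0, 0, 0, 0, 0, 1], [0, 0, 0, 0, 0, 0, 1], [0, 0, 0, 0, 0, 0, 1]], squeeze=5)

```text
time_s: 17.15
eef_pos: [527.7, -300.9, 45.4]
tool_rot: [3.139, -0.109, 0.001]
contact_force: [-0.4, 0.1, -0.1]
opening: 0.73
gripper_force: 5.0
```

Call:
servo_tool(series=[[0, 0, 0, 0, 0, 0, -1], [0, 0, 0, 0, 0, 0, -1], [0, 0, 0, 0, 0, -5, -1], [0, 0, 0, 0, 0, -8.5, -1], [0, 0, 0, 0, 0, -8.5, -1], [0, 0, 0, 0, 0, -8.5, -1], [0, 0, 0, 0, 0, -8.5, -1], [0, 0, 0, 0, 0, -8.5, -1]])

```text
time_s: 17.95
eef_pos: [527.5, -300.8, 45.1]
tool_rot: [2.914, 1.174, -0.0]
contact_force: [-0.1, -0.2, 0.5]
opening: 0.999
gripper_force: 0.0
```

Call:
servo_tool(series=[[0, 0, 0, 0, 0, -8.5, -1], [0, 0, 0, 0, 0, -8.5, -1], [0, 0, 0, 0, 0, -8.5, -1], [0, 0, 0, 0, 0, -8.5, -1], [0, 0, 0, 0, 0, -8.5, -1], [0, 0, 0, 0, 0, 0, -1], [0, 0, 0, 0, 0, 0, -1]])

```text
time_s: 18.65
eef_pos: [527.3, -300.9, 45.0]
tool_rot: [-2.302, -2.137, -0.0]
contact_force: [-0.5, -0.2, 0.4]
opening: 0.999
gripper_force: 0.0
```

Call:
servo_tool(series=[[0, 0, 0, 0, 0, 0, 1], [0, 0, 0, 0, 0, 0, 1], [0, 0, 0, 0, 0, 0, 1], [0, 0, 0, 0, 0, 0, 1], [0, 0, 0, 0, 0, 0, 1]])

```text
time_s: 19.15
eef_pos: [527.6, -300.7, 45.1]
tool_rot: [2.297, 2.143, 0.0]
contact_force: [-0.2, -0.2, 0.6]
opening: 0.723
gripper_force: 5.0
```

Call:
servo_tool(series=[[0, 0, 0, 0, 0, 0, -1], [0, 0, 0, 0, 0, 0, -1], [0, 0, 0, 0, 0, 0, -1], [0, 0, -20, 0, 0, 0, -1], [0, 0, -40, 0, 0, 0, -1], [0, 0, -40, 0, 0, 0, -1], [0, 0, 0, 0, 0, 0, -1], [0, 0, 0, 0, 0, 0, -1]])

```text
time_s: 19.95
eef_pos: [527.9, -301.1, 146.1]
tool_rot: [2.296, 2.141, 0.001]
contact_force: [-0.4, -0.4, -0.6]
opening: 1.001
gripper_force: 0.0
```

```bash
python3 plan.py 570,-140,145,50,-1 579,-74,110,19.5,-1
```

```text
t 19.95 pos [ 527.9 -301.1  146.1] yaw 86.01 tilt [ 0.11 -0.08] open 88.1 F [-0.4 -0.4 -0.6] q7 0.2
[[33.0, 6.0, 0.0, 0, 0, 7.2, -1.0], [33.0, 2.0, 0.0, 0, 0, 7.2, -1.0], [33.0, -2.0, 0.0, 0, 0, 7.2, -1.0], [33.0, -6.0, 0.0, 0, 0, 7.2, -1.0], [31.5, -10.7, 1.1, 0, 0, 7.2, -1.0], [14.0, -9.0, 9.0, 0, 0, 7.6, -1.0], [13.0, -11.0, 9.0, 0, 0, 7.6, -1.0], [11.0, -12.0, 8.0, 0, 0, 7.7, -1.0]]
[[9.8, -13.5, 9.0, 0, 0, 7.6, -1.0]]
```

Call:
servo_tool(series=[[33, 6, 0, 0, 0, 7.2, -1], [33, 2, 0, 0, 0, 7.2, -1], [33, -2, 0, 0, 0, 7.2, -1], [33, -6, 0, 0, 0, 7.2, -1], [32, -11, 1, 0, 0, 7.2, -1], [14, -9, 9, 0, 0, 7.6, -1], [13, -11, 9, 0, 0, 7.6, -1], [11, -12, 8, 0, 0, 7.7, -1]])

```text
time_s: 20.75
eef_pos: [574.9, -88.6, 115.9]
tool_rot: [-3.055, -0.729, 0.004]
contact_force: [-0.1, 0.3, 0.5]
opening: 0.999
gripper_force: 0.0
```

Call:
servo_tool(series=[[16, -13, 9, 0, 0, 7.6, -1], [0, 0, 0, 0, 0, 0, -1], [0, 0, 0, 0, 0, 0, -1], [0, 0, 0, 0, 0, 0, -1]])

```text
time_s: 21.15
eef_pos: [583.7, -72.1, 108.7]
tool_rot: [3.095, 0.535, -0.002]
contact_force: [-0.2, -1.3, -0.4]
opening: 1.001
gripper_force: 0.0
```

```bash
python3 plan.py 585.8,-74.6,30,19,-1; python3 - <<'E'
from fit import *
sc=vision.get_image("scene"); im=vision.get_image("top"); c=(208,183)
a=cv2.resize(im[240:330,440:530],None,fx=4.4,fy=4.4,interpolation=cv2.INTER_CUBIC)
b=cv2.resize(sc[c[1]-45:c[1]+45,c[0]-45:c[0]+45],None,fx=4.4,fy=4.4,interpolation=cv2.INTER_CUBIC)
cv2.imwrite("pics/c8.png",np.hstack([a,b]))
E
```

```text
t 21.15 pos [583.7 -72.1 108.7] yaw 19.62 tilt [-0.05 -0.04] open 88.1 F [-0.2 -1.3 -0.4] q7 -1.26
[[0.0, 2.0, 39.0, 0, 0, 0.3, -1.0], [1.1, 1.1, 39.7, 0, 0, 0.3, -1.0]]
```

View pics/c8.png

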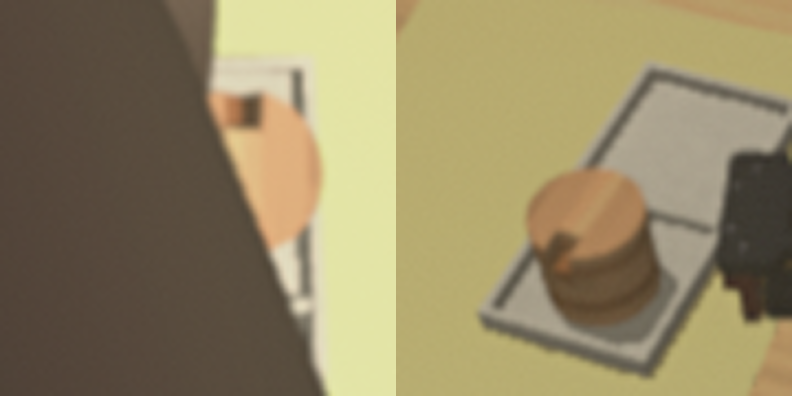

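The cap sits flush and square on the drum, with its notch over the key. Next is stair2.

Call:
servo_tool(series=[[0, 2, 39, 0, 0, 0.3, -1], [1, 1, 30, 0, 0, 0.3, -1], [0, 0, 9, 0, 0, 0, -1], [0, 0, 0, 0, 0, 0, -1], [0, 0, 0, 0, 0, 0, 1], [0, 0, 0, 0, 0, 0, 1], [0, 0, 0, 0, 0, 0, 1], [0, 0, 0, 0, 0, 0, 1]], squeeze=15)

```text
time_s: 22.05
eef_pos: [586.8, -73.2, 32.0]
tool_rot: [3.098, 0.517, 0.002]
contact_force: [0.3, 0.6, 0.5]
opening: 0.676
gripper_force: 0.0
```

Call:
servo_tool(series=[[0, 0, 0, 0, 0, 0, 1], [0, 0, 0, 0, 0, 0, 1], [0, 0, 0, 0, 0, 0, 1], [0, 0, 0, 0, 0, 0, 1]])

```text
time_s: 22.45
eef_pos: [586.3, -73.2, 31.2]
tool_rot: [3.099, 0.517, 0.0]
contact_force: [-1.0, 0.5, 2.2]
opening: 0.46
gripper_force: 15.0
```

Call:
servo_tool(series=[[0, 0, -20, 0, 0, 0, 1], [0, 0, -45, 0, 0, 0, 1], [0, 0, -45, 0, 0, 0, 1], [0, 0, 0, 0, 0, 0, 1], [0, 0, 0, 0, 0, 0, 1]])

```text
time_s: 22.95
eef_pos: [586.8, -73.3, 142.0]
tool_rot: [3.098, 0.516, 0.003]
contact_force: [-0.2, 0.1, -0.7]
opening: 0.453
gripper_force: 15.0
```

```bash
python3 plan.py 432,-301,120,0,1 432,-301,50,0,1
```

```text
t 22.95 pos [586.8 -73.3 142. ] yaw 18.92 tilt [ 0.13 -0.02] open 39.9 F [-0.2  0.1 -0.7] q7 -1.26
[[-32.0, 24.0, 3.0, 0, 0, 2.7, 1.0], [-30.0, 25.0, 3.0, 0, 0, 2.7, 1.0], [-29.0, 26.0, 3.0, 0, 0, 2.7, 1.0], [-28.0, 28.0, 3.0, 0, 0, 2.7, 1.0], [-26.0, 29.0, 3.0, 0, 0, 2.7, 1.0], [-25.0, 30.0, 4.0, 0, 0, 2.7, 1.0], [-23.9, 31.7, 3.0, 0, 0, 2.7, 1.0], [0.0, 0.0, 35.0, 0, 0, 0.0, 1.0]]
[[-0.0, 0.0, 35.0, 0, 0, 0.0, 1.0]]
```

Call:
servo_tool(series=[[-32, 24, 3, 0, 0, 2.7, 1], [-30, 25, 3, 0, 0, 2.7, 1], [-29, 26, 3, 0, 0, 2.7, 1], [-28, 28, 3, 0, 0, 2.7, 1], [-26, 29, 3, 0, 0, 2.7, 1], [-25, 30, 4, 0, 0, 2.7, 1], [-24, 32, 3, 0, 0, 2.7, 1], [0, 0, 0, 0, 0, 0, 1]])

```text
time_s: 23.75
eef_pos: [426.2, -305.7, 116.9]
tool_rot: [3.141, -0.014, -0.008]
contact_force: [1.0, 0.7, -0.9]
opening: 0.455
gripper_force: 15.0
```

Call:
servo_tool(series=[[0, 0, 40, 0, 0, 0, 1], [0, 0, 30, 0, 0, 0, 1], [0, 0, 0, 0, 0, 0, 1], [0, 0, 0, 0, 0, 0, 1], [0, 0, 0, 0, 0, 0, 1]])

```text
time_s: 24.25
eef_pos: [432.1, -301.3, 49.9]
tool_rot: [3.141, 0.001, 0.001]
contact_force: [0.4, -0.1, -0.2]
opening: 0.455
gripper_force: 15.0
```

```bash
python3 plan.py 433,-301,36.5,0,1
```

```text
t 24.25 pos [ 432.1 -301.3   49.9] yaw 0.05 tilt [ 0.05 -0.03] open 40.0 F [ 0.4 -0.1 -0.2] q7 -1.05
[[0.9, -0.3, 13.4, 0, 0, 0.1, 1.0]]
```

Call:
servo_tool(series=[[1, 0, 8, 0, 0, 0, 1], [0, 0, 4, 0, 0, 0, 1], [0, 0, 1, 0, 0, 0, 1], [0, 0, 0, 0, 0, 0, 1], [0, 0, 0, 0, 0, 0, 1], [0, 0, 0.4, 0, 0, 0, 1]])

```text
time_s: 24.85
eef_pos: [432.5, -301.3, 36.1]
tool_rot: [3.141, 0.0, 0.0]
contact_force: [-2.0, 2.4, 10.5]
opening: 0.456
gripper_force: 15.0
```

Call:
servo_tool(series=[[0, 0, 0, 0, 0, 0, -0.2], [0, 0, 0, 0, 0, 0, -0.2], [0, 0, 0, 0, 0, 0, -0.2], [0, 0, -20, 0, 0, 0, -0.2], [0, 0, -45, 0, 0, 0, -1], [0, 0, -35, 0, 0, 0, -1], [0, 0, 0, 0, 0, 0, -1]])

```text
time_s: 25.55
eef_pos: [434.8, -302.8, 140.2]
tool_rot: [3.138, 0.0, 0.011]
contact_force: [0.8, 0.1, -0.9]
opening: 0.835
gripper_force: 0.0
```

```bash
python3 plan.py 455.5,79.6,110,-11,-1; python3 -c "
from h import *
cv2.imwrite('pics/s5.png',vision.get_image('scene'))"
```

```text
t 25.55 pos [ 434.8 -302.8  140.2] yaw 0.01 tilt [ 0.39 -0.23] open 73.5 F [ 0.8  0.1 -0.9] q7 -1.05
[[2.0, -42.0, 3.0, 0, 0, 1.2, -1.0], [2.0, -43.0, 3.0, 0, 0, 1.2, -1.0], [0.0, -42.0, 4.0, 0, 0, 1.2, -1.0], [0.0, -43.0, 3.0, 0, 0, 1.2, -1.0], [-1.0, -43.0, 3.0, 0, 0, 1.2, -1.0], [-2.0, -42.0, 4.0, 0, 0, 1.3, -1.0], [-3.0, -42.0, 3.0, 0, 0, 1.2, -1.0], [-4.0, -43.0, 4.0, 0, 0, 1.3, -1.0]]
[[-5.6, -42.1, 3.2, 0, 0, 1.2, -1.0]]
```

Call:
servo_tool(series=[[2, -42, 3, 0, 0, 1.2, -1], [2, -43, 3, 0, 0, 1.2, -1], [0, -42, 4, 0, 0, 1.2, -1], [0, -43, 3, 0, 0, 1.2, -1], [-1, -43, 3, 0, 0, 1.2, -1], [-2, -42, 4, 0, 0, 1.3, -1], [-3, -42, 3, 0, 0, 1.2, -1], [-4, -43, 4, 0, 0, 1.3, -1]])

```text
time_s: 26.4
eef_pos: [450.5, 40.2, 107.5]
tool_rot: [3.13, -0.269, -0.002]
contact_force: [0.4, -0.2, -0.8]
opening: 1.0
gripper_force: 0.0
```

Call:
servo_tool(series=[[-5, -42, 3, 0, 0, 1.2, -1], [0, 0, 0, 0, 0, 0, -1], [0, 0, 0, 0, 0, 0, -1], [0, 0, 0, 0, 0, 0, -1]])

```text
time_s: 26.8
eef_pos: [453.0, 79.7, 104.9]
tool_rot: [3.126, -0.302, -0.002]
contact_force: [0.7, -0.3, 0.3]
opening: 0.998
gripper_force: 0.0
```

```bash
python3 plan.py 455.5,79.6,30,-11,-1; python3 -c "
from h import *
im=vision.get_image('top')
cv2.imwrite('pics/c9.png',cv2.resize(im[230:380,420:550],None,fx=4,fy=4,interpolation=cv2.INTER_CUBIC))"
```

```text
t 26.8 pos [453.   79.7 104.9] yaw -11.03 tilt [-0.09 -0.05] open 87.8 F [ 0.7 -0.3  0.3] q7 -2.1
[[1.0, 0.0, 37.0, 0, 0, -0.0, -1.0], [1.5, -0.4, 37.9, 0, 0, -0.0, -1.0]]
```

View pics/c9.png

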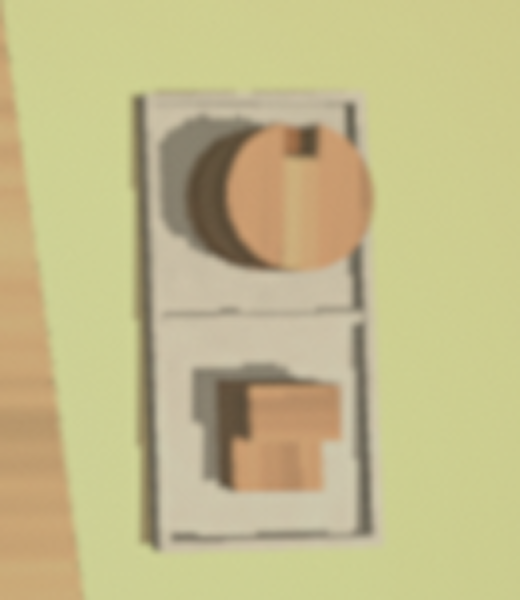

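The tower kit is right: the cap is flush on the drum with its notch on the key, and stair2 stands flat in the near compartment. Next is the roof.

Call:
servo_tool(series=[[1, 0, 37, 0, 0, 0, -1], [1.5, 0, 30, 0, 0, 0, -1], [0, 0, 8, 0, 0, 0, -1], [0, 0, 0, 0, 0, 0, -1], [0, 0, 0, 0, 0, 0, 1], [0, 0, 0, 0, 0, 0, 1], [0, 0, 0, 0, 0, 0, 1], [0, 0, 0, 0, 0, 0, 1]])

```text
time_s: 27.65
eef_pos: [456.5, 80.5, 31.4]
tool_rot: [-3.127, 0.3, -0.002]
contact_force: [0.1, -0.4, -0.7]
opening: 0.678
gripper_force: 0.0
```

Call:
servo_tool(series=[[0, 0, 0, 0, 0, 0, 1], [0, 0, 0, 0, 0, 0, 1], [0, 0, 0, 0, 0, 0, 1], [0, 0, 0, 0, 0, 0, 1]])

```text
time_s: 28.05
eef_pos: [456.1, 80.5, 30.9]
tool_rot: [-3.127, 0.3, -0.0]
contact_force: [-0.6, 0.2, 5.7]
opening: 0.501
gripper_force: 15.0
```

Call:
servo_tool(series=[[0, 0, -20, 0, 0, 0, 1], [0, 0, -40, 0, 0, 0, 1], [0, 0, -20, 0, 0, 0, 1], [0, 0, 0, 0, 0, 0, 1], [0, 0, 0, 0, 0, 0, 1]])

```text
time_s: 28.55
eef_pos: [456.0, 80.4, 110.5]
tool_rot: [-3.127, 0.3, -0.001]
contact_force: [0.2, -0.3, -1.4]
opening: 0.503
gripper_force: 15.0
```

```bash
python3 plan.py 488,373,100,-10,1
```

```text
t 28.55 pos [456.   80.4 110.5] yaw -10.98 tilt [0.03 0.  ] open 44.3 F [ 0.2 -0.3 -1.4] q7 -2.09
[[-4.0, -42.0, 2.0, 0, 0, -0.1, 1.0], [-3.0, -42.0, 1.0, 0, 0, -0.1, 1.0], [-3.0, -42.0, 2.0, 0, 0, -0.2, 1.0], [-3.0, -42.0, 1.0, 0, 0, -0.1, 1.0], [-3.0, -42.0, 2.0, 0, 0, -0.2, 1.0], [-3.0, -42.0, 1.0, 0, 0, -0.1, 1.0], [-3.3, -41.5, 1.5, 0, 0, -0.2, 1.0]]
```

Call:
servo_tool(series=[[-4, -42, 2, 0, 0, -0.1, 1], [-3, -42, 1, 0, 0, -0.1, 1], [-3, -42, 2, 0, 0, -0.2, 1], [-3, -42, 1, 0, 0, -0.1, 1], [-3, -42, 2, 0, 0, -0.2, 1], [-3, -42, 1, 0, 0, -0.1, 1], [-3, -41, 1, 0, 0, -0.2, 1], [0, 0, 0, 0, 0, 0, 1]])

```text
time_s: 29.35
eef_pos: [485.8, 378.9, 98.2]
tool_rot: [-3.129, 0.262, 0.005]
contact_force: [-1.3, -0.1, -1.0]
opening: 0.498
gripper_force: 15.0
```

Call:
servo_tool(series=[[0, 0, 30, 0, 0, 0, 1], [0, 0, 20, 0, 0, 0, 1], [0, 0, 0, 0, 0, 0, 1], [0, 0, 0, 0, 0, 0, 1], [0, 0, 0, 0, 0, 0, 1]])

```text
time_s: 29.85
eef_pos: [488.8, 372.5, 51.3]
tool_rot: [-3.129, 0.274, -0.001]
contact_force: [-0.4, 0.7, 0.1]
opening: 0.499
gripper_force: 15.0
```

```bash
python3 plan.py 488,373,36.3,-10,1
```

```text
t 29.85 pos [488.8 372.5  51.3] yaw -10.0 tilt [0.04 0.02] open 43.9 F [-0.4  0.7  0.1] q7 -2.58
[[-0.8, -0.4, 15.0, 0, 0, 0.0, 1.0]]
```

Call:
servo_tool(series=[[0, 0, 9, 0, 0, 0, 1], [0, 0, 4, 0, 0, 0, 1], [0, 0, 1.7, 0, 0, 0, 1], [0, 0, 0, 0, 0, 0, 1], [0, 0, 0, 0, 0, 0, 1], [0, 0, 0.3, 0, 0, 0, 1]])

```text
time_s: 30.45
eef_pos: [488.4, 372.6, 35.9]
tool_rot: [-3.13, 0.273, -0.0]
contact_force: [-1.4, -0.9, 4.6]
opening: 0.497
gripper_force: 15.0
```

Call:
servo_tool(series=[[0, 0, 0, 0, 0, 0, -0.2], [0, 0, 0, 0, 0, 0, -0.2], [0, 0, 0, 0, 0, 0, -0.2], [0, 0, -20, 0, 0, 0, -0.2], [0, 0, -45, 0, 0, 0, -1], [0, 0, -35, 0, 0, 0, -1], [0, 0, 0, 0, 0, 0, -1], [0, 0, 0, 0, 0, 0, -1]])

```text
time_s: 31.25
eef_pos: [488.6, 372.7, 136.4]
tool_rot: [-3.128, 0.273, -0.002]
contact_force: [-0.3, -0.3, -0.7]
opening: 0.924
gripper_force: 0.0
```

```bash
python3 plan.py 705.3,-71.4,115,-0.5,-1
```

```text
t 31.25 pos [488.6 372.7 136.4] yaw -9.98 tilt [0.08 0.06] open 81.3 F [-0.3 -0.3 -0.7] q7 -2.56
[[26.0, 36.0, 2.0, 0, 0, -0.9, -1.0], [26.0, 37.0, 2.0, 0, 0, -0.9, -1.0], [25.0, 37.0, 2.0, 0, 0, -0.9, -1.0], [25.0, 38.0, 2.0, 0, 0, -0.8, -1.0], [24.0, 38.0, 2.0, 0, 0, -0.9, -1.0], [24.0, 38.0, 2.0, 0, 0, -0.8, -1.0], [23.0, 39.0, 2.0, 0, 0, -0.9, -1.0], [22.0, 39.0, 2.0, 0, 0, -0.8, -1.0]]
[[22.0, 39.0, 2.0, 0, 0, -0.9, -1.0], [21.0, 40.0, 2.0, 0, 0, -0.8, -1.0], [20.9, 39.3, 1.4, 0, 0, -0.9, -1.0]]
```

Call:
servo_tool(series=[[26, 36, 2, 0, 0, -0.9, -1], [26, 37, 2, 0, 0, -0.9, -1], [25, 37, 2, 0, 0, -0.9, -1], [25, 38, 2, 0, 0, -0.8, -1], [24, 38, 2, 0, 0, -0.9, -1], [24, 38, 2, 0, 0, -0.8, -1], [23, 39, 2, 0, 0, -0.9, -1], [22, 39, 2, 0, 0, -0.8, -1]])

```text
time_s: 32.05
eef_pos: [645.2, 47.1, 117.5]
tool_rot: [3.14, -0.083, -0.005]
contact_force: [0.8, 0.1, -0.4]
opening: 0.999
gripper_force: 0.0
```

Call:
servo_tool(series=[[22, 39, 2, 0, 0, -0.9, -1], [21, 40, 2, 0, 0, -0.8, -1], [21, 39, 1, 0, 0, -0.9, -1], [0, 0, 0, 0, 0, 0, -1], [0, 0, 0, 0, 0, 0, -1], [0, 0, 0, 0, 0, 0, -1]])

```text
time_s: 32.65
eef_pos: [704.1, -69.5, 113.1]
tool_rot: [-3.14, 0.011, 0.004]
contact_force: [1.2, 0.3, -0.9]
opening: 1.0
gripper_force: 0.0
```

```bash
python3 plan.py 705.3,-71.4,31,-0.5,-1
```

```text
t 32.65 pos [704.1 -69.5 113.1] yaw -0.4 tilt [-0.14  0.07] open 88.0 F [ 1.2  0.3 -0.9] q7 -1.61
[[1.0, 1.0, 41.0, 0, 0, 0.1, -1.0], [0.2, 0.9, 41.1, 0, 0, 0.0, -1.0]]
```

Call:
servo_tool(series=[[1, 1, 41, 0, 0, 0, -1], [0, 1, 32, 0, 0, 0, -1], [0, 0, 9, 0, 0, 0, -1], [0, 0, 0, 0, 0, 0, -1], [0, 0, 0, 0, 0, 0, 1], [0, 0, 0, 0, 0, 0, 1], [0, 0, 0, 0, 0, 0, 1], [0, 0, 0, 0, 0, 0, 1]])

```text
time_s: 33.45
eef_pos: [706.7, -73.4, 33.9]
tool_rot: [3.141, -0.013, 0.003]
contact_force: [1.2, -0.4, 0.2]
opening: 0.673
gripper_force: 0.0
```

Call:
servo_tool(series=[[0, 0, 0, 0, 0, 0, 1], [0, 0, 0, 0, 0, 0, 1], [0, 0, 0, 0, 0, 0, 1], [0, 0, 0, 0, 0, 0, 1]])

```text
time_s: 33.85
eef_pos: [706.2, -73.1, 32.9]
tool_rot: [-3.141, 0.013, -0.0]
contact_force: [-0.4, 0.6, 3.2]
opening: 0.458
gripper_force: 15.0
```

Call:
servo_tool(series=[[0, 0, -20, 0, 0, 0, 1], [0, 0, -40, 0, 0, 0, 1], [0, 0, -35, 0, 0, 0, 1], [0, 0, 0, 0, 0, 0, 1], [0, 0, 0, 0, 0, 0, 1]])

```text
time_s: 34.35
eef_pos: [706.4, -73.5, 128.3]
tool_rot: [3.141, -0.013, 0.002]
contact_force: [-0.2, -0.9, -0.4]
opening: 0.456
gripper_force: 15.0
```

```bash
python3 plan.py 484,287,110,-10,1
```

```text
t 34.35 pos [706.4 -73.5 128.3] yaw -0.48 tilt [ 0.08 -0.02] open 40.1 F [-0.2 -0.9 -0.4] q7 -1.61
[[-22.0, -36.0, 2.0, 0, 0, 1.0, 1.0], [-23.0, -35.0, 2.0, 0, 0, 0.9, 1.0], [-24.0, -35.0, 2.0, 0, 0, 1.0, 1.0], [-24.0, -35.0, 2.0, 0, 0, 0.9, 1.0], [-25.0, -34.0, 2.0, 0, 0, 1.0, 1.0], [-26.0, -34.0, 2.0, 0, 0, 0.9, 1.0], [-26.0, -34.0, 2.0, 0, 0, 1.0, 1.0], [-27.0, -33.0, 1.0, 0, 0, 0.9, 1.0]]
[[-27.0, -32.0, 2.0, 0, 0, 1.0, 1.0], [-27.4, -32.3, 1.3, 0, 0, 0.9, 1.0]]
```

Call:
servo_tool(series=[[-22, -36, 2, 0, 0, 1, 1], [-23, -35, 2, 0, 0, 0.9, 1], [-24, -35, 2, 0, 0, 1, 1], [-24, -35, 2, 0, 0, 0.9, 1], [-25, -34, 2, 0, 0, 1, 1], [-26, -34, 2, 0, 0, 0.9, 1], [-26, -34, 2, 0, 0, 1, 1], [-27, -33, 1, 0, 0, 0.9, 1]])

```text
time_s: 35.15
eef_pos: [525.6, 216.2, 110.7]
tool_rot: [3.132, -0.222, -0.004]
contact_force: [0.9, -0.8, -1.2]
opening: 0.453
gripper_force: 15.0
```

Call:
servo_tool(series=[[-27, -32, 2, 0, 0, 1, 1], [-27, -32, 1, 0, 0, 0.9, 1], [0, 0, 30, 0, 0, 0, 1], [0, 0, 27, 0, 0, 0, 1], [0, 0, 0, 0, 0, 0, 1], [0, 0, 0, 0, 0, 0, 1], [0, 0, 0, 0, 0, 0, 1]])

```text
time_s: 35.85
eef_pos: [484.6, 286.7, 53.3]
tool_rot: [-3.129, 0.274, -0.001]
contact_force: [-0.3, -0.3, -0.6]
opening: 0.455
gripper_force: 15.0
```

```bash
python3 plan.py 483,287.5,38.3,-10,1
```

```text
t 35.85 pos [484.6 286.7  53.3] yaw -10.02 tilt [0.03 0.02] open 40.0 F [-0.3 -0.3 -0.6] q7 -2.47
[[-1.7, -0.5, 15.0, 0, 0, -0.0, 1.0]]
```

Call:
servo_tool(series=[[-1.7, -0.5, 9, 0, 0, 0, 1], [0, 0, 4, 0, 0, 0, 1], [0, 0, 1.7, 0, 0, 0, 1], [0, 0, 0, 0, 0, 0, 1], [0, 0, 0, 0, 0, 0, 1], [0, 0, 0.3, 0, 0, 0, 1]])

```text
time_s: 36.45
eef_pos: [482.5, 287.7, 37.8]
tool_rot: [-3.13, 0.273, -0.0]
contact_force: [-1.1, -1.0, 3.8]
opening: 0.45
gripper_force: 15.0
```

Call:
servo_tool(series=[[0, 0, 0, 0, 0, 0, 0], [0, 0, 0, 0, 0, 0, 0], [0, 0, 0, 0, 0, 0, 0], [0, 0, -20, 0, 0, 0, 0], [0, 0, -45, 0, 0, 0, 0], [0, 0, -45, 0, 0, 0, -1], [0, 0, 0, 0, 0, 0, -1], [0, 0, 0, 0, 0, 0, -1]])

```text
time_s: 37.25
eef_pos: [483.0, 287.9, 148.8]
tool_rot: [-3.128, 0.273, -0.003]
contact_force: [0.5, 0.5, -0.5]
opening: 0.733
gripper_force: 0.0
```

Call:
servo_tool(series=[[-15, 40, -10, 0, 0, 0, -1], [-15, 40, -10, 0, 0, 0, -1], [-15, 40, 0, 0, 0, 0, -1], [-10, 40, 0, 0, 0, 0, -1], [0, 40, 0, 0, 0, 0, -1], [0, 40, 0, 0, 0, 0, -1], [0, 0, 0, 0, 0, 0, -1], [0, 0, 0, 0, 0, 0, -1]])

```text
time_s: 38.05
eef_pos: [386.1, 60.2, 166.8]
tool_rot: [3.129, -0.276, -0.002]
contact_force: [-0.5, 0.7, 0.2]
opening: 0.995
gripper_force: 0.0
```

```bash
python3 -c "
from h import *
a=vision.get_image('top');b=vision.get_image('scene')
cv2.imwrite('pics/e1.png',cv2.resize(np.hstack([a[150:380,60:210],b[130:360,150:530]]),None,fx=1.5,fy=1.5,interpolation=cv2.INTER_CUBIC))"
```

```text
(no output)
```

View pics/e1.png

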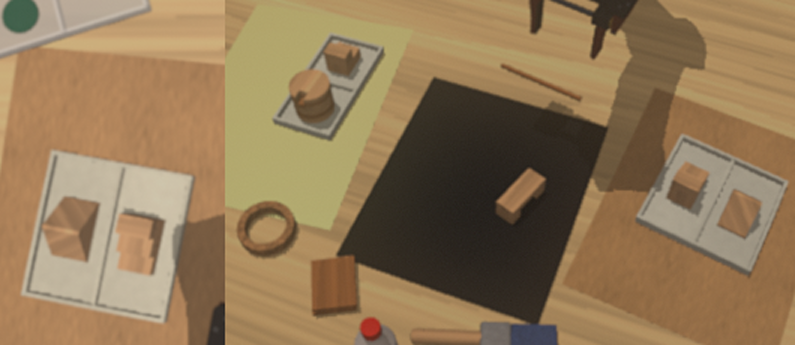

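Both kits are in place, with the roof and stair3 each standing in its own compartment. The bridge is untouched and the arm is clear, so I'm handing in.

```bash
python3 -c "
from h import *
print(ticket.sign_off())"
```

```text
the job is handed in; nothing more can be done
None
```

Both kits are made up and the job is handed in at about 38 s: the long tray holds the drum with the cap flush over its key, plus the two-step stair; the square tray holds the roof and the three-step stair; the bridge was not touched, and sign-off gave no verdict.

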